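Clamp a circuit board under the sprung hold-down arm of a repair jig

ROBOT

A 6-joint arm with a two-finger parallel gripper is mounted at the origin on the work surface. World frame = base frame: x ahead of the robot, y to its left, z up, the work surface at z = 0. Lengths are in mm, angles in degrees, forces in N, time in s.
With the tool pointing down it reaches from about 300 to 850 mm from the base axis. Payload 4.2 kg.
Tool frame: the origin (TCP) lies at the very end of the fingers, on their centre line; the grasp point (between the pads) lies 19 mm behind it (env.grasp_offset is the distance from the TCP to the grasp point, in mm); z points along the fingers, y is the line along which they close (so a half turn about z gives the same grasp; the last joint's range is limited). The gripper opens to 91 mm and grips with 3 to 60 N. Pads are 32 mm wide; open, the fingers measure 118 mm over their backs; the gripper's body (76 mm by 178 mm) begins 60 mm behind the grasp point.
Start: joints at [-70.932, 18.312, 89.639, -0, 72.044, -1.146], TCP at [198.682, -539.601, 213.976] pointing down, gripper open.
Joint ranges: [-177.97, 177.97], [-48.28, 115.42], [12.27, 149.76], [-77.06, 257.06], [2.81, 150.46], [-146.56, 146.56]. Speed limits (degrees/s): [147.25, 147.25, 180, 180, 180, 180].

INTERFACE

Orientations are given as [roll, pitch, yaw] about the fixed x, y, z axes, in that order (R = Rz(yaw) Ry(pitch) Rx(roll)).
In Python, from workcell import env gives the robot as it stands. The module is installed in compiled form; this text tells all that it offers.
- The arm moves only by the tool send_rows, never from a script. Its argument "motion" is a list of rows, each an object of numbers: "tx", "ty", "tz": the shift along the tool's x, y, z in units of 500 mm (1.0 is 500 mm); "rx", "ry", "rz": the turn, a rotation vector about the tool's x, y, z in units of 30 degrees (1.0 is 30 degrees); "gripper": the closure, from -1 (fully open) to 1 (shut). In form: [{"tx": .., "ty": .., "tz": .., "rx": .., "ry": .., "rz": .., "gripper": ..}, ...]. A call has 1 to 12 rows; each row shifts and turns the commanded pose from where the row before left it, along the tool's axes as they then stand; what a row does not reach is not made up. A row lasts 1/8 s, in which the tool goes at most 62.5 mm and 10.7 degrees, less where a joint would pass 70% of its speed; a pose out of reach is approached as far as the arm can. A call with a number of a shift or a turn outside -1 to 1 is refused whole. A call with a gripper value outside its range is refused whole. The fingers move at their own pace and stop on an object; "grip_force" is the grip in N (left out, the last holds). Time passes only in rows, so rows that do not move let the fingers close. It gives the time, the measured TCP pose, the force, the opening and the grip force at its end, in the units of the state.
- env.state(): the state, without advancing time (a new reading comes with each control period).
- env.grab_frame(name): name is "side" or "top"; returns a dict with "frame" (400x640x3 uint8, red, green, blue), "vertical_fov" (degrees; the focal length in pixels is half the picture's height over the tangent of half this angle, whatever the lens; pixels are square), "cx", "cy" (the principal point, pixels), "rvec" (rotation vector, rad) and "tvec" (3), from world to camera coordinates, as OpenCV has them. Camera axes: x right, y down, z forward; pixel columns grow to the right and rows downward; lengths in mm; the calibration is good to about 2 mm. A picture is of the moment at which its call begins. There is no depth.
- env.job_done(): hands the job in; it is judged then, once.
The state is a dict: "time_s": time; "qpos": joint angles; "qvel": joint speeds; "effort": joint torques, N m; "ee_pos": TCP position; "ee_rot": TCP orientation; "force": force on the tool from outside, world axes, zero at the start; "torque": the same for the moment, N m; "gripper_width": finger opening in mm; "gripper_force": force on a finger pad.
Only numpy, scipy, OpenCV 4.12 (cv2) and the standard library are available. Lean on these libraries where they do the work, as an engineer would, in place of code of your own. Each camera call takes 0.05 s, during which the arm holds its last target. There are 200 camera calls.

TASK

Push the jig's sprung hold-down arm back by its lever until it snaps over and stays up, then slide the circuit board along the bed, fully home and square against both end stops. Then flip the lever back so that the arm bears down on the bare strip of the board; let go of everything and leave the other things on the bench where they are.

Things in the scene. Friction and masses are not known exactly. Their poses are not given: they have to be found in the camera images.
- holder: Board jig fixed to the bench: dark steel bed 360 mm long (its x from -190 to +170) and 150 mm wide (y), its top 18 mm above the bench. Origin: on the bench, on the bed's centre line. +x is the way the board slides home, z up.
- stop (a point): On the bed's top, on its centre line, in the plane of the two aluminium end stops' faces (jig x = +75 mm; the stops cover y from 19 to 45 mm either side, 14 mm high).
- guides (a point): On the bed's top, centre line, where the two side guides begin to run parallel (jig x = +35 mm). From here to the stops they are 87 mm apart, 14 mm above the bed; towards -x they flare out to about 122 mm apart at jig x = 0.
- pivot (a point): The hold-down arm's pivot: an axis along the jig's y at jig x = +100 mm, 50 mm above the bed (68 mm above the bench), between two steel cheeks (62 mm above the bed, outer faces at y = +-18 mm, x from 87 to 113). Behind it the spring strut slopes down to a bracket 30 mm high at jig x = 131 to 149 mm.
- holddown (a joint): Hold-down arm's angle, rad: 0 = fully down on its limit, about 0.15 = bearing on the board, 1.0 = fully back (limit). Grows as the lever's top moves to the jig's +x and the foot lifts. Over-centre spring: drives it away from 0.6 rad (about 0.45 N m near either end), so below 0.6 it snaps down, above it stays back. Damping 0.1 N m s/rad.
- lever_bar (a point): Centre of the black cross bar on top of the arm's upright lever (bar 14 mm thick, 44 mm long along the jig's y; stem 10 mm thick, on the centre line), 80 mm from the pivot. At arm angle q the lever leans q - 0.45 rad from upright towards the jig's +x: to -x when the arm is down, to +x when it is back.
- foot (a point): Underside of the arm's rubber foot (a roll 16 mm thick, 26 mm wide): 55 mm from the pivot to the jig's -x and 48 mm below it at angle 0; turns with the arm. The arm runs level from the pivot, then turns down to the foot, which stops 2 mm above the bed when down with no board, so a board cannot pass.
- board: Circuit board to be held: green on an aluminium back plate, 130 (x) by 80 (y) mm, 10 mm thick, about 0.25 kg, loose on the bed. Origin: centre of underside. Leading end +x (towards the arm) with a bare strip 60 mm long down the middle. Heat sink up to 34 mm high 25 mm behind the centre, transformer and capacitors near one side. The trailing edge is plain and can be pushed.
- corner_left (a point): Leading corner of the board, +y side: board x = +65, y = +40 mm, 5 mm above its underside.
- corner_right (a point): Leading corner of the board, -y side: board x = +65, y = -40 mm, 5 mm above its underside.
- tin: Bystander: steel tin, 60 mm across, 30 mm high, standing beside the jig. Origin at the centre of its base.
- spool: Bystander: empty grey wire spool, 52 mm across, 40 mm high, standing beside the jig. Origin at the centre of its base.
- driver: Bystander: screwdriver lying on the bench.
- yoke: Bystander: copper deflection coil, 84 mm across, 56 mm high. Origin at the centre of its base.
- brush: Bystander: brush with a wooden handle, lying on the bench.
- small_board: Bystander: small green circuit board 75 x 55 mm lying on the bench, not on the jig.
Mind the look-alikes: they are no part of the job. Leave any blue or purple look-alike of the board alone.

How it is judged (in metres and radians):
On the way, in this order (a step that is already met when the one before it is completed fails the run):
1. the hold-down arm is pushed back past its dead point and stays up (over 0.85 rad) (value of joint holddown above 0.85 rad), for 0.2 s.
2. the board is home on both end stops with the arm still up (x of each of corner_left, corner_right in the frame of holder above 0.071 m and z of board in the frame of holder below 0.021 m and value of joint holddown above 0.85 rad), for 0.2 s.
At the end, for the whole second after the job is handed in: Both leading corners of the board are within 4 mm of the end stops, the board lies flat on the bed and at rest, and the arm is down (0.09 to 0.22 rad) with its foot pressing on the board with more than 3 N (x of each of corner_left, corner_right in the frame of holder above 0.071 m and z of board in the frame of holder between 0.015 and 0.021 m and angle between board's own z axis and vertical below 0.06 rad and value of joint holddown between 0.09 and 0.22 rad and contact force between holddown and board above 3 N and linear speed of board below 0.01 m/s); the robot touches nothing.
It fails at once if a bystander is moved more than 30 mm (distance of any of tin, spool, driver, yoke, brush, small_board from where it was at the start of the episode above 0.03 m).
It fails at once if the board is tipped more than 0.5 rad (angle between board's own z axis and vertical above 0.5 rad).
It also fails if it takes over 64 s, if anything falls off the work surface, if the arm or the gripper's body presses on something with over 40 N, if the wrist force passes 120 N, or if a joint passes its speed limit or range.

## Working session

There is one attempt and no reset: what is moved stays moved. The work goes in short steps, Python scripts to look and compute and a tool call to move; the robot and the scene stay as the last step left them, time stands still between calls to the robot, and variables do not carry over. Pictures are saved under pics/ and viewed, at most 10 in all, crops included, and the job is handed in when it is done.

Besides the shell and the picture viewer there is one more tool, called after "Emit:" as name(argument=value, ...), one argument or row to a line, values as JSON. send_rows: Moves the arm, as the interface text tells. Shifts and turns lie within -1 to 1; 1 stands for 500 mm of shift or 30 degrees of turn. Its arguments: {"type":"object","properties":{"motion":{"type":"array"},"grip_force":{"type":"number"}},"required":["motion"]}

```bash
mkdir -p pics; cat > h.py <<'E'
import numpy as np, cv2
from workcell import env
def grab(name,fn=None):
    f=env.grab_frame(name)
    if fn: cv2.imwrite('pics/'+fn,cv2.cvtColor(f['frame'],cv2.COLOR_RGB2BGR))
    return f
def K(f):
    F=200/np.tan(np.radians(f['vertical_fov'])/2)
    return np.array([[F,0,f['cx']],[0,F,f['cy']],[0,0,1.]])
def ray(f,uv,z):
    R=cv2.Rodrigues(np.array(f['rvec'],float))[0];t=np.array(f['tvec'],float).ravel()
    d=R.T@np.linalg.inv(K(f))@np.array([uv[0],uv[1],1.]);c=-R.T@t
    return c+d*(z-c[2])/d[2]
def proj(f,P):
    return cv2.projectPoints(np.array(P,float).reshape(-1,3),np.array(f['rvec'],float),np.array(f['tvec'],float),K(f),None)[0].reshape(-1,2)
E
python3 - <<'E'
from h import *
for n in('top','side'):
    f=grab(n,n+'1.png'); print({k:v for k,v in f.items() if k!='frame'})
print(env.state())
E
```

```text
{'vertical_fov': 56.27691534333943, 'cx': 318.75409825517534, 'cy': 204.99969069579475, 'rvec': array([ 2.19706847, -2.20581042,  0.0685347 ]), 'tvec': array([ -63.22858011,  548.59938286, 1374.5440102 ])}
{'vertical_fov': 42.05791748020276, 'cx': 320.34715491247243, 'cy': 201.56374529960652, 'rvec': array([ 0.55773232, -2.78912367,  0.96826717]), 'tvec': array([ 501.20067976,  276.98032101, 1463.27627604])}
{'time_s': 0.1, 'qpos': array([-7.09300426e+01,  1.83468015e+01,  8.96980870e+01, -1.95983618e-03,
        7.20428312e+01, -1.14716771e+00]), 'qvel': array([ 0.01167051, -0.04420344, -0.22283778, -0.09439569, -0.01675667,
        0.05046718]), 'effort': array([ 1.02048340e-03, -4.13331056e+01, -2.32507968e+01,  7.27875531e-02,
        4.21243964e-02, -6.90245975e-05]), 'ee_pos': array([ 198.54397631, -539.16991409,  213.22514532]), 'ee_rot': array([-1.79912261e+02,  1.06874035e-04,  2.02177308e+01]), 'force': array([-0.38118397,  0.26208095,  0.29660615]), 'torque': array([ 0.03723031, -0.04204911,  0.05065631]), 'gripper_force': 0.0, 'gripper_width': 91.55490291190311}
```

View pics/top1.png

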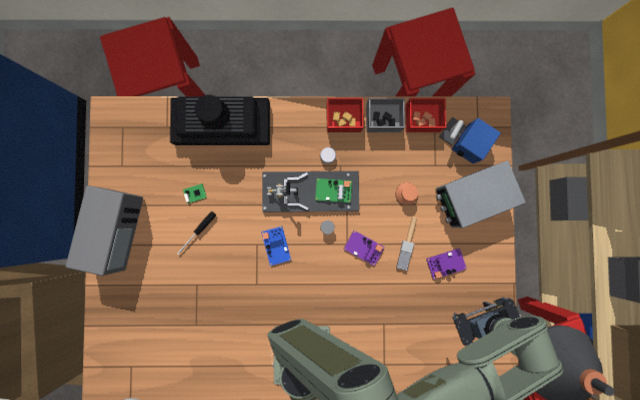

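View pics/side1.png

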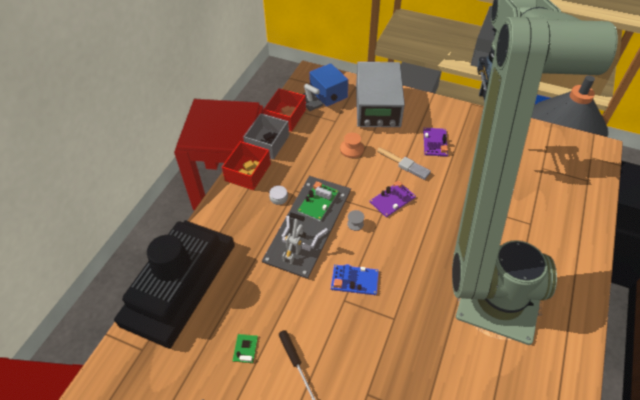

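The top view shows the jig at about (263–359, 172–212), with the arm at its left end, so jig +x points image-left, roughly world +y. The board is at about (334,190), the tin at (328,155) and the spool at (328,228). I'll zoom in for the corners.

```bash
python3 - <<'E'
from h import *
a=cv2.imread('pics/top1.png')[160:225,255:370]; a=cv2.resize(a,None,fx=6.8,fy=6.8,interpolation=cv2.INTER_CUBIC);cv2.imwrite('pics/topc.png',a)
a=cv2.imread('pics/side1.png')[165:285,255:375]; a=cv2.resize(a,None,fx=5,fy=5,interpolation=cv2.INTER_CUBIC);cv2.imwrite('pics/sidec.png',a)
f=env.grab_frame('top')
for uv in [(263,172),(359,172),(359,212),(264,213)]: print(ray(f,uv,18).round(1))
E
```

```text
[671.6 141.2  18. ]
[ 670.7 -215.8   18. ]
[ 521.6 -214.4   18. ]
[519.3 137.   18. ]
```

View pics/topc.png

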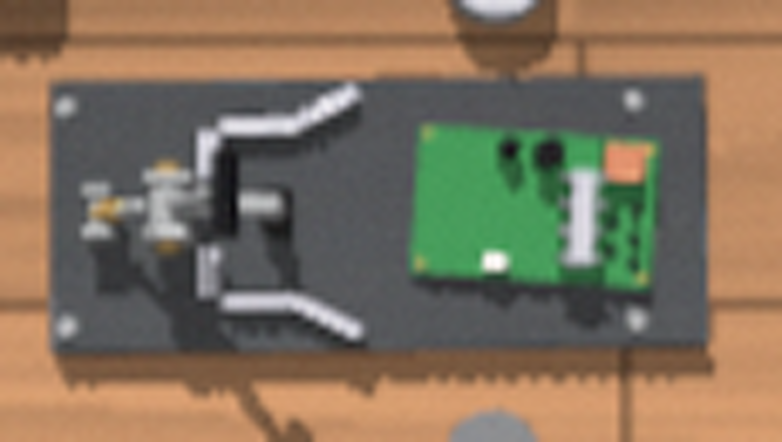

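View pics/sidec.png

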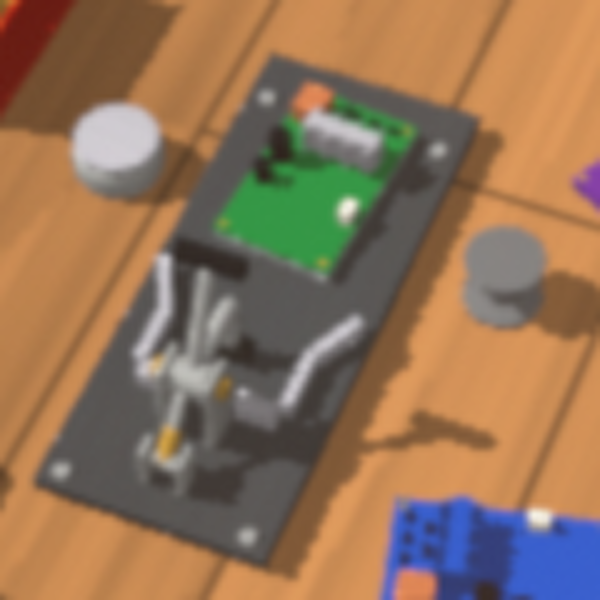

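```bash
cat >> h.py <<'E'
def pix(l,s,o): return (np.array(l,float)+.5)/s-.5+np.array(o)
def fit(src,dst):
    src=np.array(src,float);dst=np.array(dst,float);a,b=src.mean(0),dst.mean(0)
    U,S,V=np.linalg.svd((src-a).T@(dst-b));R=V.T@np.diag([1,np.linalg.det(V.T@U.T)])@U.T
    return R,b-R@a,np.degrees(np.arctan2(R[1,0],R[0,0])),np.abs((src@R.T+b-R@a)-dst).max()
E
python3 - <<'E'
from h import *
f=grab('top');g=grab('side')
bed=pix([(50,80),(705,75),(708,345),(55,352)],6.8,(255,160))
J=[ray(f,p,18)[:2] for p in bed]
# jig: +x = image left(world +y); jig y left of that = world -x => image bottom
R,t,a,e=fit([(170,-75),(-190,-75),(-190,75),(170,75)],J);print('jig top',t,a,e)
sb=pix([(275,53),(480,120),(268,567),(37,484)],5,(255,165))
Js=[ray(g,p,18)[:2] for p in sb]
R2,t2,a2,e2=fit([(-190,-75),(-190,75),(170,75),(170,-75)],Js);print('jig side',t2,a2,e2)
bd=pix([(422,123),(660,141),(650,290),(411,276)],6.8,(255,160))
B=[ray(f,p,28)[:2] for p in bd]
Rb,tb,ab,eb=fit([(65,-40),(-65,-40),(-65,40),(65,40)],B);print('board top',tb,ab,eb,'in jig',R.T@(tb-t),ab-a)
print([ (R.T@(b-t)).round(1) for b in B])
bar=ray(f,pix([(226,190)],6.8,(255,160))[0],140)[:2];print('bar jig',R.T@(bar-t))
barS=ray(g,pix([(212,258)],5,(255,165))[0],140)[:2];print('bar jig side',R2.T@(barS-t2), R.T@(barS-t))
E
```

```text
jig top [600.78699808 -24.80062385] 90.38899021007103 2.724865885288125
jig side [594.76343451 -20.06316504] 90.67551269395723 2.0802952479561156
board top [ 602.5453022  -119.35109493] 85.88436164704764 1.7938025701492961 in jig [-94.56022936  -1.11635026] -4.504628563023388
[array([-33.4, -47.7]), array([-162.5,  -36.6]), array([-155.8,   44.4]), array([-26.5,  35.4])]
bar jig [65.27161972 -1.22649594]
bar jig side [61.38628141 -2.8892377 ] [66.17820644  3.40903688]
```

Emit:
send_rows(
  motion=[
    {"rz": -0.335, "gripper": 1},
    {"rz": -0.335, "gripper": 1},
    {"rz": -0.335, "gripper": 1},
    {"rz": -0.335, "gripper": 1},
    {"rz": -0.335, "gripper": 1},
    {"rz": -0.335, "gripper": 1},
    {"rz": -0.335, "gripper": 1},
    {"gripper": 1},
  ],
)

```text
invalid input at $.motion[0]: expected keys tx, ty, tz, rx, ry, rz, gripper
```

Emit:
send_rows(
  motion=[
    {"tx": 0.09, "ty": 0.066, "gripper": 1},
    {"tx": 0.09, "ty": 0.066, "gripper": 1},
    {"tx": 0.09, "ty": 0.066, "gripper": 1},
    {"tx": 0.09, "ty": 0.066, "gripper": 1},
    {"tx": 0.09, "ty": 0.066, "gripper": 1},
    {"tx": 0.09, "ty": 0.066, "gripper": 1},
    {"tx": 0.09, "ty": 0.066, "gripper": 1},
    {"tx": 0.09, "ty": 0.066, "gripper": 1},
    {"tx": 0.09, "ty": 0.066, "gripper": 1},
    {"tx": 0.09, "ty": 0.066, "gripper": 1},
    {"tx": 0.09, "ty": 0.066, "gripper": 1},
    {"tx": 0.09, "ty": 0.066, "gripper": 1},
  ],
)

```text
invalid input at $.motion[0]: expected keys tx, ty, tz, rx, ry, rz, gripper
```

All keys are required.

Emit:
send_rows(
  motion=[
    {"tx": 0, "ty": 0, "tz": 0, "rx": 0, "ry": 0, "rz": -0.335, "gripper": 1},
    {"tx": 0, "ty": 0, "tz": 0, "rx": 0, "ry": 0, "rz": -0.335, "gripper": 1},
    {"tx": 0, "ty": 0, "tz": 0, "rx": 0, "ry": 0, "rz": -0.335, "gripper": 1},
    {"tx": 0, "ty": 0, "tz": 0, "rx": 0, "ry": 0, "rz": -0.335, "gripper": 1},
    {"tx": 0, "ty": 0, "tz": 0, "rx": 0, "ry": 0, "rz": -0.335, "gripper": 1},
    {"tx": 0, "ty": 0, "tz": 0, "rx": 0, "ry": 0, "rz": -0.335, "gripper": 1},
    {"tx": 0, "ty": 0, "tz": 0, "rx": 0, "ry": 0, "rz": -0.335, "gripper": 1},
    {"tx": 0, "ty": 0, "tz": 0, "rx": 0, "ry": 0, "rz": 0, "gripper": 1},
  ],
)

```text
time_s: 1.25
ee_pos: [198.7, -539.5, 213.9]
ee_rot: [-180.0, -0.0, 90.4]
force: [0.2, -0.1, 0.1]
gripper_width: 13.9
gripper_force: 0.0
```

Emit:
send_rows(
  motion=[
    {"tx": 0.09, "ty": 0.066, "tz": 0, "rx": 0, "ry": 0, "rz": 0, "gripper": 1},
    {"tx": 0.09, "ty": 0.066, "tz": 0, "rx": 0, "ry": 0, "rz": 0, "gripper": 1},
    {"tx": 0.09, "ty": 0.066, "tz": 0, "rx": 0, "ry": 0, "rz": 0, "gripper": 1},
    {"tx": 0.09, "ty": 0.066, "tz": 0, "rx": 0, "ry": 0, "rz": 0, "gripper": 1},
    {"tx": 0.09, "ty": 0.066, "tz": 0, "rx": 0, "ry": 0, "rz": 0, "gripper": 1},
    {"tx": 0.09, "ty": 0.066, "tz": 0, "rx": 0, "ry": 0, "rz": 0, "gripper": 1},
    {"tx": 0.09, "ty": 0.066, "tz": 0, "rx": 0, "ry": 0, "rz": 0, "gripper": 1},
    {"tx": 0.09, "ty": 0.066, "tz": 0, "rx": 0, "ry": 0, "rz": 0, "gripper": 1},
    {"tx": 0.09, "ty": 0.066, "tz": 0, "rx": 0, "ry": 0, "rz": 0, "gripper": 1},
    {"tx": 0.09, "ty": 0.066, "tz": 0, "rx": 0, "ry": 0, "rz": 0, "gripper": 1},
    {"tx": 0.09, "ty": 0.066, "tz": 0, "rx": 0, "ry": 0, "rz": 0, "gripper": 1},
    {"tx": 0.08, "ty": 0.066, "tz": 0, "rx": 0, "ry": 0, "rz": 0, "gripper": 1},
  ],
)

```text
time_s: 2.75
ee_pos: [590.3, 1.1, 214.0]
ee_rot: [180.0, 0.0, 90.4]
force: [1.2, -0.3, 0.2]
gripper_width: 0.3
gripper_force: 0.0
```

Emit:
send_rows(
  motion=[
    {"tx": 0, "ty": 0.008, "tz": 0.085, "rx": 0, "ry": 0, "rz": 0, "gripper": 1},
    {"tx": 0, "ty": 0, "tz": 0.085, "rx": 0, "ry": 0, "rz": 0, "gripper": 1},
    {"tx": 0, "ty": 0, "tz": 0, "rx": 0, "ry": 0, "rz": 0, "gripper": 1},
    {"tx": 0, "ty": 0, "tz": 0, "rx": 0, "ry": 0, "rz": 0, "gripper": 1},
  ],
)

```text
time_s: 3.25
ee_pos: [594.4, -0.8, 130.5]
ee_rot: [179.9, 0.0, 90.5]
force: [1.4, 0.4, 0.6]
gripper_width: 0.6
gripper_force: 0.0
```

```bash
python3 - <<'E'
from h import *
f=grab('top');g=grab('side')
a=cv2.resize(f['frame'][150:230,250:370],None,fx=5,fy=5,interpolation=cv2.INTER_CUBIC)
b=cv2.resize(g['frame'][160:290,255:375],None,fx=3.1,fy=3.1,interpolation=cv2.INTER_CUBIC)
h=min(a.shape[0],b.shape[0])
cv2.imwrite('pics/c2.png',np.hstack([a[:400,:425],b[:400]])[:,:,::-1])
E
```

```text
(no output)
```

View pics/c2.png

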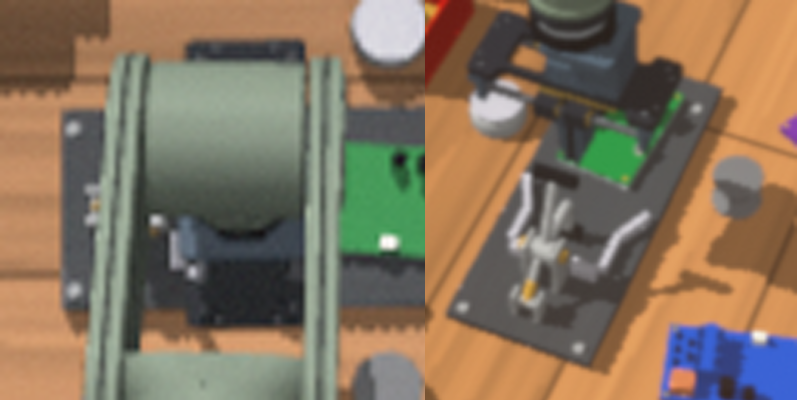

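The side crop shows the closed fingers at (572,130), just short of the bar at (553,175) and in line with it. Now I push.

Emit:
send_rows(
  motion=[
    {"tx": 0.016, "ty": 0, "tz": 0, "rx": 0, "ry": 0, "rz": 0, "gripper": 1},
    {"tx": 0.016, "ty": 0, "tz": 0, "rx": 0, "ry": 0, "rz": 0, "gripper": 1},
    {"tx": 0.016, "ty": 0, "tz": 0, "rx": 0, "ry": 0, "rz": 0, "gripper": 1},
    {"tx": 0.016, "ty": 0, "tz": 0, "rx": 0, "ry": 0, "rz": 0, "gripper": 1},
    {"tx": 0.016, "ty": 0, "tz": 0, "rx": 0, "ry": 0, "rz": 0, "gripper": 1},
    {"tx": 0.016, "ty": 0, "tz": 0, "rx": 0, "ry": 0, "rz": 0, "gripper": 1},
  ],
)

```text
time_s: 4.1
ee_pos: [594.0, 46.2, 130.5]
ee_rot: [179.8, 0.2, 90.6]
force: [0.5, -5.2, 3.4]
gripper_width: 0.2
gripper_force: 2.3
```

Emit:
send_rows(
  motion=[
    {"tx": 0.016, "ty": 0, "tz": 0, "rx": 0, "ry": 0, "rz": 0, "gripper": 1},
    {"tx": 0.016, "ty": 0, "tz": 0, "rx": 0, "ry": 0, "rz": 0, "gripper": 1},
    {"tx": 0.016, "ty": 0, "tz": 0, "rx": 0, "ry": 0, "rz": 0, "gripper": 1},
    {"tx": 0.016, "ty": 0, "tz": 0, "rx": 0, "ry": 0, "rz": 0, "gripper": 1},
    {"tx": 0.016, "ty": 0, "tz": 0, "rx": 0, "ry": 0, "rz": 0, "gripper": 1},
    {"tx": 0, "ty": 0, "tz": 0, "rx": 0, "ry": 0, "rz": 0, "gripper": 1},
    {"tx": 0, "ty": 0, "tz": 0, "rx": 0, "ry": 0, "rz": 0, "gripper": 1},
    {"tx": 0, "ty": 0, "tz": 0, "rx": 0, "ry": 0, "rz": 0, "gripper": 1},
  ],
)

```text
time_s: 5.1
ee_pos: [592.5, 87.1, 128.9]
ee_rot: [-180.0, 0.0, 90.5]
force: [-0.5, -0.3, 0.0]
gripper_width: 0.4
gripper_force: 0.0
```

Emit:
send_rows(
  motion=[
    {"tx": 0, "ty": 0, "tz": -0.1, "rx": 0, "ry": 0, "rz": 0, "gripper": 1},
    {"tx": 0, "ty": 0, "tz": -0.1, "rx": 0, "ry": 0, "rz": 0, "gripper": 1},
    {"tx": -0.09, "ty": 0.015, "tz": 0, "rx": 0, "ry": 0, "rz": 0, "gripper": 0},
    {"tx": -0.09, "ty": 0, "tz": 0, "rx": 0, "ry": 0, "rz": 0, "gripper": 0},
    {"tx": -0.09, "ty": 0, "tz": 0, "rx": 0, "ry": 0, "rz": 0, "gripper": 0},
    {"tx": -0.09, "ty": 0, "tz": 0, "rx": 0, "ry": 0, "rz": 0, "gripper": 0},
    {"tx": -0.09, "ty": 0, "tz": 0, "rx": 0, "ry": 0, "rz": 0, "gripper": 0},
    {"tx": -0.09, "ty": 0, "tz": 0, "rx": 0, "ry": 0, "rz": 0, "gripper": 0},
    {"tx": -0.09, "ty": 0, "tz": 0, "rx": 0, "ry": 0, "rz": 0, "gripper": 0},
    {"tx": 0, "ty": 0, "tz": 0, "rx": 0, "ry": 0, "rz": 0, "gripper": 0},
    {"tx": 0, "ty": 0, "tz": 0, "rx": 0, "ry": 0, "rz": 0, "gripper": 0},
  ],
)

```text
time_s: 6.48
ee_pos: [602.9, -227.3, 228.8]
ee_rot: [-180.0, -0.0, 90.5]
force: [0.6, 1.7, 0.1]
gripper_width: 45.5
gripper_force: 0.0
```

```bash
python3 - <<'E'
from h import *
f=grab('top');g=grab('side')
a=cv2.resize(f['frame'][150:230,250:370],None,fx=5,fy=5,interpolation=cv2.INTER_CUBIC)
b=cv2.resize(g['frame'][160:290,255:375],None,fx=3.1,fy=3.1,interpolation=cv2.INTER_CUBIC)
cv2.imwrite('pics/c3.png',np.hstack([a[:400,:425],b[:400]])[:,:,::-1])
E
```

```text
(no output)
```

View pics/c3.png

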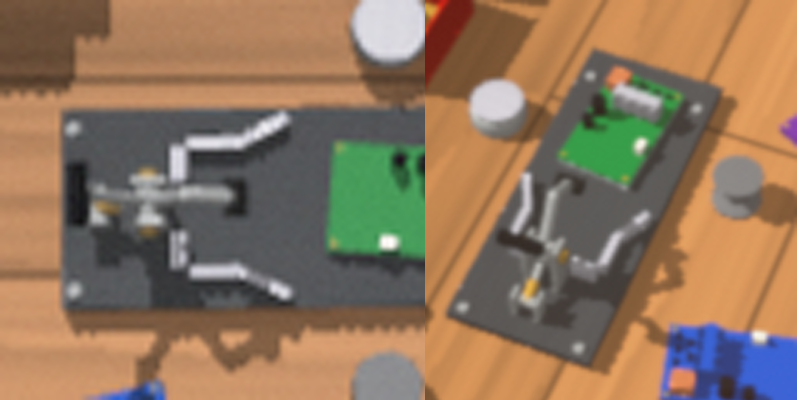

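The arm is up: the bar is at (77,193) at the bed's left end, and the foot is raised at (235,197). Next I descend behind the board.

Emit:
send_rows(
  motion=[
    {"tx": 0, "ty": -0.004, "tz": 0.1, "rx": 0, "ry": 0, "rz": 0, "gripper": 0},
    {"tx": 0, "ty": 0, "tz": 0.1, "rx": 0, "ry": 0, "rz": 0, "gripper": 0},
    {"tx": 0, "ty": 0, "tz": 0.1, "rx": 0, "ry": 0, "rz": 0, "gripper": 0},
    {"tx": 0, "ty": 0, "tz": 0.08, "rx": 0, "ry": 0, "rz": 0, "gripper": 0},
    {"tx": 0, "ty": 0, "tz": 0.032, "rx": 0, "ry": 0, "rz": 0, "gripper": 0},
    {"tx": 0, "ty": 0, "tz": 0, "rx": 0, "ry": 0, "rz": 0, "gripper": 0},
    {"tx": 0, "ty": 0, "tz": 0, "rx": 0, "ry": 0, "rz": 0, "gripper": 0},
  ],
)

```text
time_s: 7.45
ee_pos: [602.6, -227.9, 24.9]
ee_rot: [179.8, 0.1, 90.6]
force: [0.5, -0.7, 0.0]
gripper_width: 45.4
gripper_force: 0.0
```

Emit:
send_rows(
  motion=[
    {"tx": 0.02, "ty": 0, "tz": 0.006, "rx": 0, "ry": 0, "rz": 0, "gripper": 0},
    {"tx": 0.02, "ty": 0, "tz": 0, "rx": 0, "ry": 0, "rz": 0, "gripper": 0},
    {"tx": 0.016, "ty": 0, "tz": 0, "rx": 0, "ry": 0, "rz": 0, "gripper": 0},
    {"tx": 0.016, "ty": 0, "tz": 0, "rx": 0, "ry": 0, "rz": 0, "gripper": 0},
    {"tx": 0.016, "ty": 0, "tz": 0, "rx": 0, "ry": 0, "rz": 0, "gripper": 0},
    {"tx": 0.016, "ty": 0, "tz": 0, "rx": 0, "ry": 0, "rz": 0, "gripper": 0},
    {"tx": 0.016, "ty": 0, "tz": 0, "rx": 0, "ry": 0, "rz": 0, "gripper": 0},
    {"tx": 0.016, "ty": 0, "tz": 0, "rx": 0, "ry": 0, "rz": 0, "gripper": 0},
    {"tx": 0.016, "ty": 0, "tz": 0, "rx": 0, "ry": 0, "rz": 0, "gripper": 0},
    {"tx": 0.016, "ty": 0, "tz": 0, "rx": 0, "ry": 0, "rz": 0, "gripper": 0},
    {"tx": 0, "ty": 0, "tz": 0, "rx": 0, "ry": 0, "rz": 0, "gripper": 0},
  ],
)

```text
time_s: 8.82
ee_pos: [599.8, -142.3, 19.6]
ee_rot: [-179.9, -0.1, 90.6]
force: [0.1, -0.8, 0.7]
gripper_width: 45.5
gripper_force: 0.0
```

```bash
python3 - <<'E'
from h import *
f=grab('top');g=grab('side')
a=cv2.resize(f['frame'][150:230,250:370],None,fx=5,fy=5,interpolation=cv2.INTER_CUBIC)
b=cv2.resize(g['frame'][160:290,255:375],None,fx=3.1,fy=3.1,interpolation=cv2.INTER_CUBIC)
cv2.imwrite('pics/c4.png',np.hstack([a[:400,:425],b[:400]])[:,:,::-1])
E
```

```text
(no output)
```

View pics/c4.png

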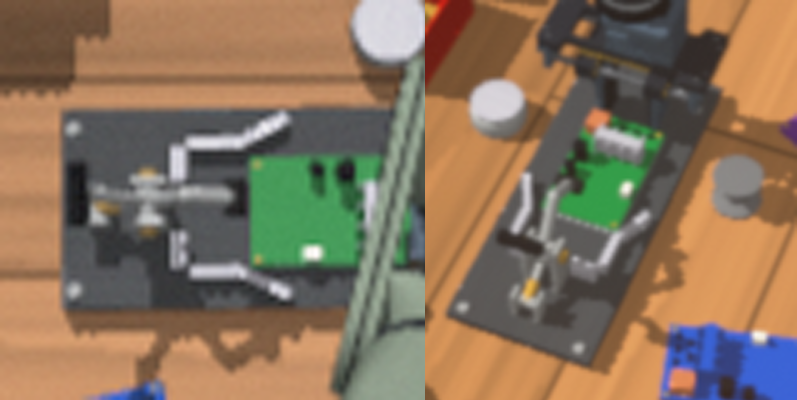

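The board is square, with its leading edge at x=248 and its sides at y=155–267. The guide mouth is at x=243. I keep pushing, with a small lift.

Emit:
send_rows(
  motion=[
    {"tx": 0.012, "ty": 0.002, "tz": -0.004, "rx": 0, "ry": 0, "rz": 0, "gripper": 0},
    {"tx": 0.012, "ty": 0.002, "tz": 0, "rx": 0, "ry": 0, "rz": 0, "gripper": 0},
    {"tx": 0.012, "ty": 0, "tz": 0, "rx": 0, "ry": 0, "rz": 0, "gripper": 0},
    {"tx": 0.012, "ty": 0, "tz": 0, "rx": 0, "ry": 0, "rz": 0, "gripper": 0},
  ],
)

```text
time_s: 9.43
ee_pos: [602.0, -119.1, 21.9]
ee_rot: [-180.0, 0.0, 90.6]
force: [-0.0, -1.0, -1.2]
gripper_width: 45.4
gripper_force: 0.5
```

Emit:
send_rows(
  motion=[
    {"tx": 0.01, "ty": 0, "tz": 0, "rx": 0, "ry": 0, "rz": 0, "gripper": 0},
    {"tx": 0.01, "ty": 0, "tz": 0, "rx": 0, "ry": 0, "rz": 0, "gripper": 0},
    {"tx": 0, "ty": 0, "tz": 0, "rx": 0, "ry": 0, "rz": 0, "gripper": 0},
  ],
)

```text
time_s: 9.8
ee_pos: [602.0, -109.1, 22.0]
ee_rot: [180.0, -0.0, 90.6]
force: [0.2, 0.3, 0.9]
gripper_width: 45.5
gripper_force: 0.0
```

Emit:
send_rows(
  motion=[
    {"tx": 0.008, "ty": 0, "tz": 0, "rx": 0, "ry": 0, "rz": 0, "gripper": 0},
    {"tx": 0.008, "ty": 0, "tz": 0, "rx": 0, "ry": 0, "rz": 0, "gripper": 0},
    {"tx": 0, "ty": 0, "tz": 0, "rx": 0, "ry": 0, "rz": 0, "gripper": 0},
  ],
)

```text
time_s: 10.18
ee_pos: [602.0, -101.2, 22.0]
ee_rot: [180.0, -0.0, 90.6]
force: [-0.2, -0.4, 0.3]
gripper_width: 45.7
gripper_force: 0.0
```

Emit:
send_rows(
  motion=[
    {"tx": 0.006, "ty": 0, "tz": 0, "rx": 0, "ry": 0, "rz": 0, "gripper": 0},
    {"tx": 0.002, "ty": 0, "tz": 0, "rx": 0, "ry": 0, "rz": 0, "gripper": 0},
    {"tx": 0, "ty": 0, "tz": 0, "rx": 0, "ry": 0, "rz": 0, "gripper": 0},
  ],
)

```text
time_s: 10.55
ee_pos: [601.9, -97.5, 22.0]
ee_rot: [180.0, 0.0, 90.6]
force: [0.2, -0.7, 1.5]
gripper_width: 45.6
gripper_force: 0.5
```

Emit:
send_rows(
  motion=[
    {"tx": 0.004, "ty": 0, "tz": 0, "rx": 0, "ry": 0, "rz": 0, "gripper": 0},
    {"tx": 0.002, "ty": 0, "tz": 0, "rx": 0, "ry": 0, "rz": 0, "gripper": 0},
    {"tx": 0, "ty": 0, "tz": 0, "rx": 0, "ry": 0, "rz": 0, "gripper": 0},
  ],
)

```text
time_s: 10.92
ee_pos: [601.9, -95.7, 22.1]
ee_rot: [180.0, 0.1, 90.6]
force: [-0.5, -5.3, 0.4]
gripper_width: 45.8
gripper_force: 2.7
```

Emit:
send_rows(
  motion=[
    {"tx": 0.004, "ty": 0, "tz": 0, "rx": 0, "ry": 0, "rz": 0, "gripper": 0},
    {"tx": 0, "ty": 0, "tz": 0, "rx": 0, "ry": 0, "rz": 0, "gripper": 0},
  ],
)

```text
time_s: 11.18
ee_pos: [601.9, -95.5, 22.1]
ee_rot: [180.0, 0.3, 90.7]
force: [-0.2, -10.8, 0.6]
gripper_width: 45.8
gripper_force: 5.6
```

The tool stopped at y≈-95.5 (predicted -94) with the force rising to 11 N, so the board is home. I back off, rise and look.

Emit:
send_rows(
  motion=[
    {"tx": 0, "ty": 0, "tz": 0, "rx": 0, "ry": 0, "rz": 0, "gripper": 0},
    {"tx": 0, "ty": 0, "tz": 0, "rx": 0, "ry": 0, "rz": 0, "gripper": 0},
    {"tx": -0.03, "ty": 0, "tz": 0, "rx": 0, "ry": 0, "rz": 0, "gripper": 0},
    {"tx": -0.05, "ty": 0, "tz": 0, "rx": 0, "ry": 0, "rz": 0, "gripper": 0},
    {"tx": -0.05, "ty": 0, "tz": -0.05, "rx": 0, "ry": 0, "rz": 0, "gripper": 0},
    {"tx": -0.1, "ty": 0, "tz": -0.07, "rx": 0, "ry": 0, "rz": 0, "gripper": 1},
    {"tx": -0.1, "ty": 0, "tz": -0.07, "rx": 0, "ry": 0, "rz": 0, "gripper": 1},
    {"tx": 0, "ty": 0, "tz": -0.1, "rx": 0, "ry": 0, "rz": 0, "gripper": 1},
    {"tx": 0, "ty": 0, "tz": -0.1, "rx": 0, "ry": 0, "rz": 0, "gripper": 1},
    {"tx": 0, "ty": 0, "tz": 0, "rx": 0, "ry": 0, "rz": 0, "gripper": 1},
  ],
)

```text
time_s: 12.42
ee_pos: [605.5, -258.5, 222.0]
ee_rot: [179.5, 0.2, 90.5]
force: [0.4, -0.5, -0.4]
gripper_width: 1.0
gripper_force: 0.0
```

```bash
python3 - <<'E'
from h import *
f=grab('top');g=grab('side')
a=cv2.resize(f['frame'][150:230,250:370],None,fx=5,fy=5,interpolation=cv2.INTER_CUBIC)
b=cv2.resize(g['frame'][160:290,255:375],None,fx=3.1,fy=3.1,interpolation=cv2.INTER_CUBIC)
cv2.imwrite('pics/c5.png',np.hstack([a[:400,:425],b[:400]])[:,:,::-1])
E
```

```text
(no output)
```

View pics/c5.png

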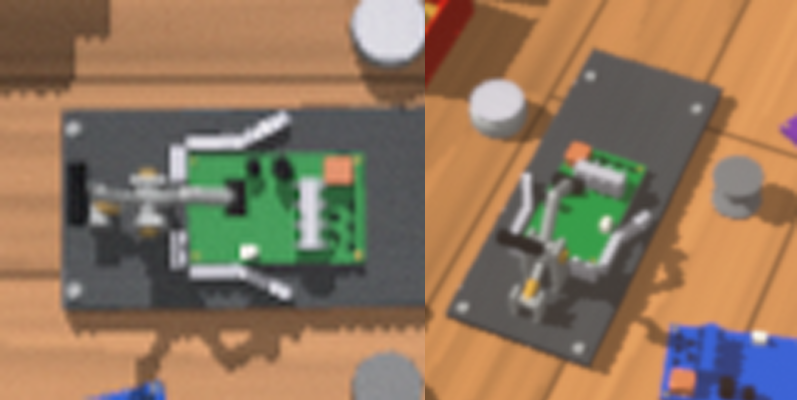

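The board is home: its leading edge at x=187 is against both stops at y=163 and 248, and it is square. The arm is still up. I go round to the +x side of the bar.

Emit:
send_rows(
  motion=[
    {"tx": 0.084, "ty": -0.008, "tz": 0, "rx": 0, "ry": 0, "rz": 0, "gripper": 1},
    {"tx": 0.084, "ty": 0, "tz": 0, "rx": 0, "ry": 0, "rz": 0, "gripper": 1},
    {"tx": 0.084, "ty": 0, "tz": 0, "rx": 0, "ry": 0, "rz": 0, "gripper": 1},
    {"tx": 0.084, "ty": 0, "tz": 0, "rx": 0, "ry": 0, "rz": 0, "gripper": 1},
    {"tx": 0.084, "ty": 0, "tz": 0, "rx": 0, "ry": 0, "rz": 0, "gripper": 1},
    {"tx": 0.084, "ty": 0, "tz": 0, "rx": 0, "ry": 0, "rz": 0, "gripper": 1},
    {"tx": 0.084, "ty": 0, "tz": 0, "rx": 0, "ry": 0, "rz": 0, "gripper": 1},
    {"tx": 0.084, "ty": 0, "tz": 0, "rx": 0, "ry": 0, "rz": 0, "gripper": 1},
    {"tx": 0.084, "ty": 0, "tz": 0, "rx": 0, "ry": 0, "rz": 0, "gripper": 1},
    {"tx": 0.084, "ty": 0, "tz": 0, "rx": 0, "ry": 0, "rz": 0, "gripper": 1},
    {"tx": 0, "ty": 0, "tz": 0, "rx": 0, "ry": 0, "rz": 0, "gripper": 1},
    {"tx": 0, "ty": 0, "tz": 0, "rx": 0, "ry": 0, "rz": 0, "gripper": 1},
  ],
)

```text
time_s: 14.02
ee_pos: [594.5, 162.0, 215.3]
ee_rot: [-179.8, 0.1, 90.6]
force: [0.2, -1.0, 0.4]
gripper_width: 0.5
gripper_force: 0.0
```

Emit:
send_rows(
  motion=[
    {"tx": 0, "ty": 0, "tz": 0.096, "rx": 0, "ry": 0, "rz": 0, "gripper": 1},
    {"tx": 0, "ty": 0, "tz": 0.096, "rx": 0, "ry": 0, "rz": 0, "gripper": 1},
    {"tx": 0, "ty": 0, "tz": 0, "rx": 0, "ry": 0, "rz": 0, "gripper": 1},
    {"tx": 0, "ty": 0, "tz": 0, "rx": 0, "ry": 0, "rz": 0, "gripper": 1},
  ],
)

```text
time_s: 14.52
ee_pos: [596.5, 161.8, 122.4]
ee_rot: [179.9, -0.0, 90.5]
force: [1.3, -0.3, 0.7]
gripper_width: 0.7
gripper_force: 0.0
```

Emit:
send_rows(
  motion=[
    {"tx": -0.02, "ty": 0, "tz": 0, "rx": 0, "ry": 0, "rz": 0, "gripper": 1},
    {"tx": -0.02, "ty": 0, "tz": 0, "rx": 0, "ry": 0, "rz": 0, "gripper": 1},
    {"tx": -0.016, "ty": 0, "tz": 0, "rx": 0, "ry": 0, "rz": 0, "gripper": 1},
    {"tx": -0.016, "ty": 0, "tz": 0, "rx": 0, "ry": 0, "rz": 0, "gripper": 1},
    {"tx": -0.016, "ty": 0, "tz": 0, "rx": 0, "ry": 0, "rz": 0, "gripper": 1},
    {"tx": -0.016, "ty": 0, "tz": 0, "rx": 0, "ry": 0, "rz": 0, "gripper": 1},
    {"tx": -0.01, "ty": 0, "tz": 0, "rx": 0, "ry": 0, "rz": 0, "gripper": 1},
    {"tx": 0, "ty": 0, "tz": 0, "rx": 0, "ry": 0, "rz": 0, "gripper": 1},
    {"tx": 0, "ty": 0, "tz": 0, "rx": 0, "ry": 0, "rz": 0, "gripper": 1},
  ],
)

```text
time_s: 15.65
ee_pos: [595.7, 105.1, 120.6]
ee_rot: [-180.0, 0.0, 90.6]
force: [0.1, -1.0, -0.8]
gripper_width: 0.2
gripper_force: 0.0
```

Emit:
send_rows(
  motion=[
    {"tx": -0.016, "ty": 0, "tz": 0, "rx": 0, "ry": 0, "rz": 0, "gripper": 1},
    {"tx": 0, "ty": 0, "tz": 0, "rx": 0, "ry": 0, "rz": 0, "gripper": 1},
    {"tx": 0.06, "ty": 0, "tz": 0, "rx": 0, "ry": 0, "rz": 0, "gripper": 1},
    {"tx": 0.06, "ty": 0, "tz": -0.05, "rx": 0, "ry": 0, "rz": 0, "gripper": 1},
    {"tx": 0.08, "ty": -0.05, "tz": -0.08, "rx": 0, "ry": 0, "rz": 0, "gripper": 1},
    {"tx": 0.08, "ty": -0.05, "tz": -0.08, "rx": 0, "ry": 0, "rz": 0, "gripper": 1},
    {"tx": 0.08, "ty": -0.05, "tz": 0, "rx": 0, "ry": 0, "rz": 0, "gripper": 1},
    {"tx": 0.08, "ty": -0.05, "tz": 0, "rx": 0, "ry": 0, "rz": 0, "gripper": 1},
    {"tx": 0, "ty": 0, "tz": 0, "rx": 0, "ry": 0, "rz": 0, "gripper": 1},
    {"tx": 0, "ty": 0, "tz": 0, "rx": 0, "ry": 0, "rz": 0, "gripper": 1},
  ],
)

```text
time_s: 16.9
ee_pos: [493.9, 316.0, 225.8]
ee_rot: [180.0, 0.0, 90.6]
force: [0.4, -0.4, -0.4]
gripper_width: 0.5
gripper_force: 0.0
```

```bash
python3 - <<'E'
from h import *
f=grab('top');g=grab('side')
a=cv2.resize(f['frame'][150:230,250:370],None,fx=5,fy=5,interpolation=cv2.INTER_CUBIC)
b=cv2.resize(g['frame'][160:290,255:375],None,fx=3.1,fy=3.1,interpolation=cv2.INTER_CUBIC)
cv2.imwrite('pics/c6.png',np.hstack([a[:400,:425],b[:400]])[:,:,::-1])
E
```

```text
(no output)
```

View pics/c6.png

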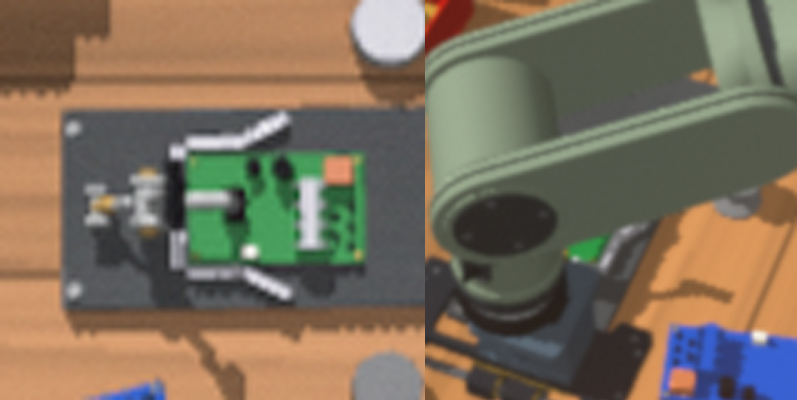

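The arm is down: the bar is at (177,195) and the foot at (235,203) on the bare strip. The board is still against both stops at x=187, and the robot is clear of everything.

```bash
python3 -c "
from workcell import env
print(env.job_done())"
```

```text
the job is handed in; nothing more can be done
None
```

I handed the job in at about 17 s. The last picture showed the board home and square on both end stops, the hold-down arm down on the bare strip, and the robot clear, but the hand-in gave no verdict and I couldn't measure the foot's pressing force.

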